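# Balance the wooden skewer case on the drying post

### The arm

A 6-joint arm with a two-finger parallel gripper is mounted at the origin on the work surface. World frame = base frame: x ahead of the robot, y to its left, z up, the work surface at z = 0. Lengths are in m, angles in rad, forces in N, time in s.
With the tool pointing down it reaches from about 0.275 to 0.825 m from the base axis. Payload 5.2 kg.
Tool frame: the origin (TCP) lies on the centre line of the jaws, within the pads' length; the fingertips stand bot.tip_reach ahead of it and the grasp point (between the pads) lies 5 mm behind it (bot.tip_reach is the distance from the TCP to the fingertips, in m); z points along the fingers, y is the line along which they close (so a half turn about z gives the same grasp; the last joint's range is limited). The gripper opens to 93 mm and grips with 3 to 60 N. Pads are 15 mm wide; open, the fingers measure 128 mm over their backs; the gripper's body (75 mm by 188 mm) begins 65 mm behind the grasp point.
Start: joints at [1.094, 0.259, 1.535, -0, 1.348, -0.203], TCP at [0.149, 0.53, 0.233] pointing down, gripper open.
Joint ranges: [-3.14, 3.14], [-0.91, 2.08], [0.19, 2.58], [-1.22, 4.36], [0.22, 2.71], [-3.12, 3.12]. Speed limits (rad/s): [2.57, 2.57, 3.14, 3.14, 3.14, 3.14].

### API

Orientations are given as a rotation vector (axis times angle).
In Python, from bench import bot gives the robot as it stands. Calls block until the motion is done:
- bot.movep(position, orientation): joint-space move of the TCP to a pose.
- bot.line_to(position, frame=None, max_speed=0.15, stop_force=None): straight line of the TCP; frame=None keeps the orientation; max_speed is the mean speed in m/s. With stop_force (N) it stops when the force on the tool has changed by that much, and returns True; else False.
- bot.goto_joints(angles): joint-space move.
- bot.grip(opening, grasp_force=None): finger opening in m; grasp_force is the grip in N (None keeps the last); returns when the fingers have stopped.
- bot.wait(seconds).
- bot.solve_ik(position, orientation): joint angles nearest the present ones, or None.
- bot.camera(name): name is "scene" or "side" or "wrist"; returns a dict with "frame" (400x640x3 uint8, red, green, blue), "range_z" (400x640 float32, m along the optical axis (not along the pixel's ray), 0 where there is no reading), "fx", "fy", "cx", "cy" (pixels), "origin" and "rotation" of the camera in the world; the wrist camera has in their place "tool_from_camera" (4x4, takes a point from camera to tool coordinates, whose origin is the TCP and whose axes are the flange's). Camera axes: x right, y up, looking along -z (the intrinsics and any distortion apply to the point x, -y, -z); pixel columns grow to the right and rows downward; lengths in m; the calibration is good to about 2 mm. A picture is of the moment at which its call begins: read the wrist's pose just before it.
A pose or a line that the arm cannot do raises bot.PlanningError and nothing moves.
- bot.finish_job(): hands the job in; it is judged then, once.
Trained networks look in a picture, given as the dict that the camera call returned (one of the last four; its "shot" number tells which), for a name from the list of things; names that differ only in an ending like _2 or _b are one class to them, and where a whole thing is asked for, a point or a joint stands for the part that bears it (a point fixed in the world has none). Each returns a list of dicts, best first, with "conf" (0 to 1); they miss things now and then, are a little off and sometimes report something else, mostly with a low value. They report only what shows in the picture. A call takes as long as a camera call.
- bot.outline_of(label, picture): "mask" (400x640 bool, what is visible of it) and "centre" ([column, row] in pixels, amid what is visible of it).
Readings, each from a call of its own:
- bot.read_clock(): time.
- bot.read_qpos(): joint angles.
- bot.read_dq(): joint speeds.
- bot.read_joint_torque(): joint torques, N m.
- bot.read_eef_pos(): TCP position.
- bot.read_tcp_rot(): TCP orientation.
- bot.read_contact_force(): force on the tool from outside, world axes, zero at the start.
- bot.read_wrist_torque(): the same for the moment, N m.
- bot.read_opening(): finger opening in m.
- bot.read_grip_force(): force on a finger pad.
Only numpy, scipy, OpenCV 4.12 (cv2) and the standard library are available. Lean on these libraries where they do the work, as an engineer would, in place of code of your own. Each camera call takes 0.05 s, during which the arm holds its last target. There are 200 camera calls.

### The job

Put the washed wooden skewer case up to dry on the small rubber pad of the drying post, so that it lies there level, balanced on the pad alone with both ends in the air. Its contents are wedged at an unknown place inside, well off the middle, so lift it a little at trial points to feel where it balances, without ever letting it tip steeply, and hold it level with both ends off the counter before you carry it over. Set it down gently, without pressing on the pad, let go, and leave the other kitchen things where they stand.

Things in the scene. Friction and masses are not known exactly. Their poses are not given: they have to be found in the camera images.
- case: closed wooden bar 350 x 30 x 30 mm with darker end caps, lying on the counter; origin at the middle of its underside, x along it, z up. Mass 0.4 to 0.7 kg. The balance point, unseen and fixed, lies on the centre line 24 to 90 mm from the middle, towards one end. Off balance it may tip in a light grip; a firm grip (80 N) holds it and feels its weight as a moment about the grip
- case_end_a (a point): middle of the lower edge of the case's end at +x, 175 mm from its origin
- case_end_b (a point): middle of the lower edge of the case's end at -x, 175 mm from its origin
- post: drying post fixed to the counter: dark steel foot disc 84 mm across and 8 mm thick, stem 14 mm across, on top a flat square black rubber pad 20 x 20 mm, 8 mm thick; 80 mm high in all. The pad stays level but springs down under load, about 1 mm per 3 N, at most 6 mm; origin at the middle of the foot's underside
- pad_top (a point): middle of the top face of the rubber pad, 80 mm above the counter when unloaded
- bowl: bystander: clear plastic processor work bowl, 172 mm across, 120 mm high, with a handle reaching 125 mm from the middle, origin under its middle
- jug: bystander: glass measuring jug, 104 mm across, 110 mm high, with a handle reaching 89 mm from the middle, origin under its middle
- spoon_rest: bystander: flat blue silicone spoon rest 100 x 75 mm, 16 mm high, origin under its middle

How it is judged:
By the outcome, as a careful person would: the job done as asked, in the order asked, and still so for the second after the job is handed in, with the robot touching nothing.
It also fails if it takes over 72 s, if anything falls off the work surface, if the arm or the gripper's body presses on something with over 40 N, if the wrist force passes 120 N, or if a joint passes its speed limit or range.

## Working session

There is one attempt and no reset: what is moved stays moved. The work goes in short steps, each a Python script; the robot and the scene stay as the last script left them, time stands still between calls to the robot, and variables do not carry over. Pictures are saved under pics/ and viewed, at most 10 in all, crops included, and the job is handed in when it is done.

```bash
ls; mkdir -p pics; cat > h.py <<'E'
import numpy as np, cv2
from bench import bot
from scipy.spatial.transform import Rotation as R
def world(p, T=None):
    """HxWx3 world points, NaN where no reading"""
    z=p["range_z"].astype(float); v,u=np.mgrid[:z.shape[0],:z.shape[1]]
    P=np.dstack([(u-p["cx"])/p["fx"]*z, -(v-p["cy"])/p["fy"]*z, -z]); P[z<=0]=np.nan
    Rm,o=(np.array(p["rotation"]),np.array(p["origin"])) if T is None else (T[:3,:3],T[:3,3])
    return P@Rm.T+o
def save(p,n): cv2.imwrite(f"pics/{n}.png",p["frame"][:,:,::-1])
E
python3 - <<'E'
from h import *
print(bot.tip_reach,bot.read_tcp_rot(),bot.read_contact_force(),bot.read_wrist_torque(),bot.read_clock())
ps=[bot.camera("scene"),bot.camera("side")]
print({k:v for k,v in ps[0].items() if k not in("frame","range_z")})
cv2.imwrite("pics/a.png",np.vstack([cv2.resize(p["frame"][:,:,::-1],(480,300)) for p in ps]))
for p in ps:
    W=world(p)
    for n in ["case","post","bowl","jug","spoon_rest"]:
        for d in bot.outline_of(n,p)[:2]:
            P=W[d["mask"]]; P=P[~np.isnan(P[:,0])]
            print(n,round(d["conf"],2),np.round(d["centre"]),len(P),np.round(np.percentile(P,[2,50,98],axis=0),3).tolist() if len(P) else "")
print(bot.read_clock())
E
```

```text
bench.py
pics
0.014 [-4.28649419e-01 -3.11161967e+00  2.59926024e-03] [-0.02206031 -0.43797973  0.49626417] [-0.03418265  0.02703247 -0.0389889 ] 0.0
{'fx': 367.2738544432407, 'fy': 367.2738544432407, 'cx': 315.95307309822516, 'cy': 199.89372876457597, 'origin': array([1.00192063, 0.5937029 , 1.02114786]), 'rotation': array([0.2783052 , 0.73002871, 2.37111671]), 'shot': 1}Traceback (most recent call last):
  File "<stdin>", line 7, in <module>
  File "h.py", line 9, in world
    return P@Rm.T+o
           ~~~~~~^~
ValueError: operands could not be broadcast together with shapes (400,640) (3,)
```

```bash
sed -i 's/np.array(p\["rotation"\])/R.from_rotvec(p["rotation"]).as_matrix()/' h.py
python3 - <<'E'
from h import *
ps=[bot.camera("scene"),bot.camera("side")]
cv2.imwrite("pics/a.png",np.vstack([cv2.resize(p["frame"][:,:,::-1],(480,300)) for p in ps]))
for p in ps:
    W=world(p)
    for n in ["case","post","bowl","jug","spoon_rest"]:
        for d in bot.outline_of(n,p)[:2]:
            P=W[d["mask"]]; P=P[~np.isnan(P[:,0])]
            print(n,round(d["conf"],2),np.round(d["centre"]),len(P),np.round(np.percentile(P,[2,50,98],axis=0),3).tolist() if len(P) else "")
            if n=="case":
                T=P[(P[:,2]>.022)&(P[:,2]<.04)][:,:2].astype(np.float32)
                print(cv2.minAreaRect(T))
            if n=="post":
                T=P[(P[:,2]>.072)&(P[:,2]<.09)]; print("pad",len(T),T.mean(0),np.ptp(T,axis=0))
print(bot.read_clock())
E
```

```text
case 0.67 [286. 145.] 870 [[0.441, -0.376, -0.0], [0.474, -0.186, 0.03], [0.485, -0.037, 0.035]]
((0.4671984016895294, -0.20831800997257233), (0.033739447593688965, 0.3499005138874054), 1.4458664655685425)
post 0.62 [314. 222.] 491 [[0.584, 0.083, 0.004], [0.625, 0.124, 0.009], [0.659, 0.158, 0.082]]
pad 43 [0.62196027 0.12176437 0.08031486] [0.02391803 0.02149701 0.01132687]
bowl 0.78 [459. 309.] 4370 [[0.429, 0.518, 0.003], [0.482, 0.602, 0.053], [0.612, 0.674, 0.121]]
jug 0.73 [213. 141.] 1186 [[0.642, -0.378, 0.003], [0.695, -0.332, 0.071], [0.764, -0.272, 0.112]]
jug 0.58 [256. 226.] 715 [[0.717, -0.027, 0.001], [0.77, 0.02, 0.01], [0.821, 0.068, 0.019]]
spoon_rest 0.91 [257. 228.] 695 [[0.72, -0.03, 0.002], [0.771, 0.019, 0.01], [0.821, 0.068, 0.019]]
case 0.81 [320. 296.] 1322 [[0.446, -0.381, -0.002], [0.461, -0.234, 0.029], [0.488, -0.042, 0.034]]
((0.46438756585121155, -0.20849302411079407), (0.031306371092796326, 0.3498997688293457), 1.4079419374465942)
case 0.43 [313. 203.] 315 [[0.583, 0.087, 0.003], [0.615, 0.118, 0.009], [0.654, 0.162, 0.081]]
((0.6155498623847961, 0.11680294573307037), (0.008824947290122509, 0.011550584807991982), 68.68135070800781)
post 0.89 [312. 207.] 350 [[0.58, 0.083, 0.002], [0.615, 0.118, 0.008], [0.657, 0.16, 0.081]]
pad 29 [0.61705817 0.12019344 0.0792616 ] [0.02113341 0.02376487 0.01197335]
bowl 0.83 [238. 134.] 1426 [[0.432, 0.515, 0.012], [0.507, 0.619, 0.074], [0.6, 0.679, 0.12]]
bowl 0.5 [311. 208.] 306 [[0.583, 0.082, 0.002], [0.615, 0.116, 0.008], [0.654, 0.153, 0.08]]
jug 0.72 [404. 284.] 1459 [[0.637, -0.368, 0.001], [0.702, -0.318, 0.063], [0.783, -0.272, 0.111]]
spoon_rest 0.92 [357. 209.] 491 [[0.71, -0.028, -0.001], [0.763, 0.021, 0.008], [0.818, 0.067, 0.019]]
0.7
```

View pics/a.png

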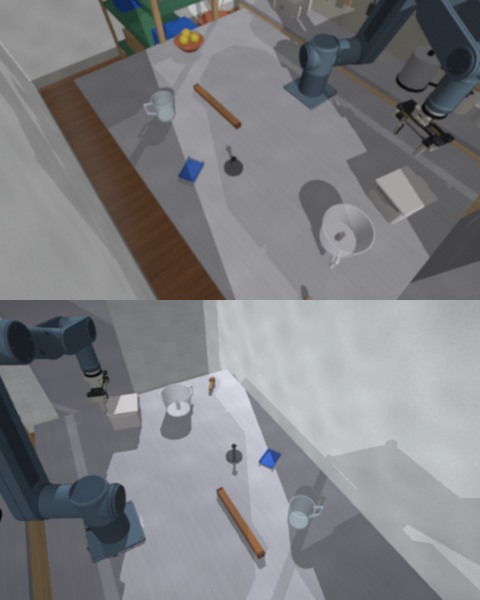

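```bash
cat >> h.py <<'E'
def down(t):
    """tool down, jaws closing across a bar whose long axis is world y turned by t (deg)"""
    t=np.radians(t); Y=np.array([np.cos(t),np.sin(t),0]); Z=np.array([0,0,-1.])
    m=np.column_stack([np.cross(Y,Z),Y,Z])
    c=[R.from_matrix(m@np.diag(s)).as_rotvec() for s in([1,1,1],[-1,-1,1])]
    def cost(o):
        j=bot.solve_ik([0.5,0,.25],o); return 9 if j is None else abs(j[5])
    return min(c,key=cost)
def wrist():
    T=np.eye(4); T[:3,3]=bot.read_eef_pos(); T[:3,:3]=R.from_rotvec(bot.read_tcp_rot()).as_matrix()
    p=bot.camera("wrist"); return p,world(p,T@np.array(p["tool_from_camera"]))
def feel(n=20):
    f=[];m=[]
    for _ in range(n): f.append(bot.read_contact_force()); m.append(bot.read_wrist_torque()); bot.wait(.01)
    return np.mean(f,0),np.mean(m,0)
E
python3 - <<'E'
from h import *
o=down(1.4)
for n,xy,i in [("post",[.58,.12],1),("case",[.466,-.208],2)]:
    bot.movep([*xy,.30],o); bot.wait(.2)
    p,W=wrist(); save(p,f"w{i}")
    for d in bot.outline_of(n,p)[:2]:
        P=W[d["mask"]]; P=P[~np.isnan(P[:,0])]
        print(n,round(d["conf"],2),np.round(d["centre"]),len(P),np.round(np.percentile(P,[2,50,98],axis=0),3).tolist())
        if n=="case":
            T=P[(P[:,2]>.024)&(P[:,2]<.036)][:,:2].astype(np.float32); print(len(T),cv2.minAreaRect(T))
        else:
            T=P[(P[:,2]>.074)&(P[:,2]<.09)]
            if len(T): print("pad",len(T),T.mean(0),cv2.minAreaRect(T[:,:2].astype(np.float32)))
            T=P[(P[:,2]<.02)]
            if len(T): print("foot",len(T),cv2.minEnclosingCircle(T[:,:2].astype(np.float32)))
    print(bot.read_clock(),bot.read_qpos())
cv2.imwrite("pics/b.png",np.vstack([cv2.resize(cv2.imread(f"pics/w{i}.png"),(480,300)) for i in(1,2)]))
E
```

```text
post 0.95 [355. 157.] 2863 [[0.583, 0.086, 0.007], [0.618, 0.128, 0.009], [0.657, 0.16, 0.081]]
pad 313 [0.62006732 0.12357321 0.08063001] ((0.6204059720039368, 0.12296342104673386), (0.01991894282400608, 0.0203279759734869), 31.646848678588867)
foot 2495 ((0.621138334274292, 0.12190468609333038), 0.043157484382390976)
3.1417 [ 1.67137927e-02  3.02033759e-01  1.31313325e+00  5.40830236e-05
  1.52638703e+00 -8.60684869e-03]
case 0.97 [324. 135.] 5986 [[0.451, -0.37, 0.029], [0.466, -0.176, 0.031], [0.482, -0.038, 0.033]]
5966 ((0.4667811691761017, -0.207523912191391), (0.029956113547086716, 0.3475435972213745), 1.3538328409194946)
4.75 [-6.37150731e-01  1.48935936e-01  1.50983088e+00  1.02310758e-04
  1.48292351e+00 -6.62981303e-01]
```

View pics/b.png

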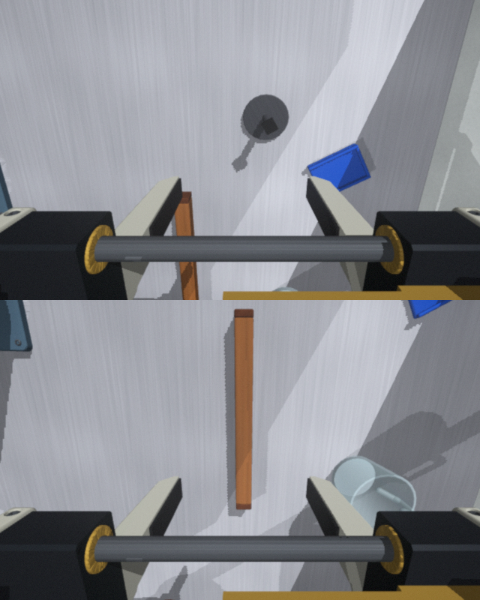

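```bash
cat >> h.py <<'E'
C=np.array([.467,-.2078]); T=1.37; A=np.array([-np.sin(np.radians(T)),np.cos(np.radians(T))])
ZG=.018
def trial(s,lift=.004,force=60,keep=False):
    """grip at s along +y end from the middle, lift a little, report load and moment along jaw line"""
    xy=C+s*A; o=down(T)
    bot.movep([*xy,.085],o); bot.line_to([*xy,ZG],max_speed=.08)
    bot.wait(.1); f0,m0=feel(); bot.grip(0.0,force); bot.wait(.1); f1,m1=feel()
    bot.line_to([*xy,ZG+lift],max_speed=.02); bot.wait(.3); f,m=feel()
    n=np.array([np.cos(np.radians(T)),np.sin(np.radians(T)),0])
    F=-(f-f0)[2]; M=(m-m0)@n
    print("s",s,"F",(f-f0).round(2),"grip moment",((m1-m0)@n).round(3),"M",(m-m0).round(3),"M/F mm",(-M/F*1e3).round(1),
          "op",bot.read_opening(),"gf",bot.read_grip_force(),"t",bot.read_clock())
    if not keep:
        bot.line_to([*xy,ZG],max_speed=.02); bot.grip(.06); bot.line_to([*xy,.06],max_speed=.15)
    return F,M
E
python3 - <<'E'
from h import *
trial(0.0,keep=True)
p=bot.camera("side"); save(p,"c")
W=world(p); d=bot.outline_of("case",p)[0]; P=W[d["mask"]]; P=P[~np.isnan(P[:,0])]
u=(P[:,:2]-C)@A
for a in np.arange(-.175,.175,.05):
    q=P[(u>a)&(u<a+.05)]; print(round(a,3),len(q),np.round(np.percentile(q[:,2],[50,95]),4) if len(q) else "")
E
```

```text
s 0.0 F [ 0.1   0.12 -5.63] grip moment -0.083 M [-0.396 -0.018 -0.016] M/F mm 70.4 op 0.029537786024098976 gf 59.99678313732147 t 8.9583
-0.175 243 [0.0336 0.037 ]
-0.125 196 [0.0336 0.0375]
-0.075 190 [0.0335 0.0372]
-0.025 89 [0.0335 0.0369]
0.025 1 [0.1149 0.1149]
0.075 69 [0.0323 0.0359]
0.125 133 [0.0325 0.036 ]
```

```bash
python3 - <<'E'
from h import *
xy=C; bot.line_to([*xy,ZG],max_speed=.02); bot.grip(.06); bot.line_to([*xy,.06],max_speed=.15)
trial(0.070,keep=True)
E
```

```text
s 0.07 F [-0.08  0.07 -5.65] grip moment 0.03 M [-0.024  0.01  -0.005] M/F mm 4.1 op 0.029450722252740782 gf 59.997602105140686 t 13.875
```

```bash
python3 - <<'E'
from h import *
f,m=feel(60); xy=C+.07*A; bot.line_to([*xy,ZG],max_speed=.02); bot.grip(.06); bot.wait(.2); f0,m0=feel(60)
print((f-f0).round(2),(m-m0).round(4),"off mm",((m-m0)[0]/(f-f0)[2]*1e3).round(1))
s=.085;xy=C+s*A
bot.line_to([*xy,ZG],max_speed=.05); bot.wait(.2); f0,m0=feel(60); bot.grip(0,60); bot.line_to([*xy,ZG+.005],max_speed=.02); bot.wait(.3); f,m=feel(60)
print(s,(f-f0).round(2),(m-m0).round(4),"off mm",((m-m0)[0]/(f-f0)[2]*1e3).round(1),bot.read_clock())
E
```

```text
[ 0.07 -0.08 -5.5 ] [-0.0072 -0.0054 -0.0064] off mm 1.3
0.085 [ 0.03 -0.03 -5.61] [ 0.072   0.0066 -0.011 ] off mm -12.8 19.0667
```

```bash
python3 - <<'E'
from h import *
bot.line_to([*(C+.085*A),ZG],max_speed=.02); bot.grip(.06); bot.wait(.1)
s=.0717;xy=C+s*A; P=np.array([.6205,.123])
bot.line_to([*xy,ZG],max_speed=.05); bot.wait(.2); f0,m0=feel(60); bot.grip(0,60); bot.wait(.1)
bot.line_to([*xy,ZG+.006],max_speed=.02); bot.wait(.3); f,m=feel(60)
print((f-f0).round(2),(m-m0).round(4),"off mm",((m-m0)[0]/(f-f0)[2]*1e3).round(1))
bot.line_to([*xy,ZG+.03],max_speed=.05); bot.wait(.8); print(bot.read_clock())
bot.line_to([*xy,.15],max_speed=.1); bot.line_to([*P,.15],max_speed=.12); bot.wait(.2)
p=bot.camera("side"); save(p,"d0")
bot.line_to([*P,.08+ZG+.012],max_speed=.06); bot.wait(.3)
f,m=feel(40); print("air",(f-f0).round(2),(m-m0).round(4),bot.read_eef_pos(),bot.read_opening(),bot.read_clock())
p=bot.camera("side"); save(p,"d")
q=bot.camera("scene"); save(q,"e")
W=world(p); d=bot.outline_of("case",p)[0]; Q=W[d["mask"]]; Q=Q[~np.isnan(Q[:,0])]
for a in np.arange(-.15,.25,.05):
    k=Q[(Q[:,1]>a)&(Q[:,1]<a+.05)]; print(a.round(2),len(k),np.percentile(k,[5,50,95],axis=0).round(4)[:,[0,2]].tolist() if len(k) else "")
c=lambda x:x["frame"][:,:,::-1]
cv2.imwrite("pics/f.png",np.vstack([cv2.resize(c(p)[120:320,180:500],(640,300)),cv2.resize(c(q)[120:320,180:500],(640,300))]))
E
```

```text
[ 0.03 -0.07 -5.52] [ 0.0008  0.0023 -0.0018] off mm -0.2
24.7583
air [ 0.11  0.01 -5.57] [-0.005   0.0053 -0.0023] [0.62048229 0.12300016 0.10999669] 0.029994546696845325 30.2917
-0.15 97 [[0.6095, 0.0998], [0.6202, 0.1199], [0.6352, 0.1241]]
-0.1 154 [[0.6083, 0.1001], [0.6167, 0.1205], [0.6358, 0.1241]]
-0.05 143 [[0.6068, 0.1004], [0.6154, 0.1209], [0.6345, 0.1246]]
0.0 129 [[0.6053, 0.0986], [0.6142, 0.1209], [0.6337, 0.1249]]
0.05 121 [[0.6042, 0.1033], [0.6133, 0.1208], [0.6314, 0.1249]]
0.1 69 [[0.6041, 0.1005], [0.6183, 0.1214], [0.6324, 0.1248]]
0.15 0 
0.2 0
```

View pics/f.png

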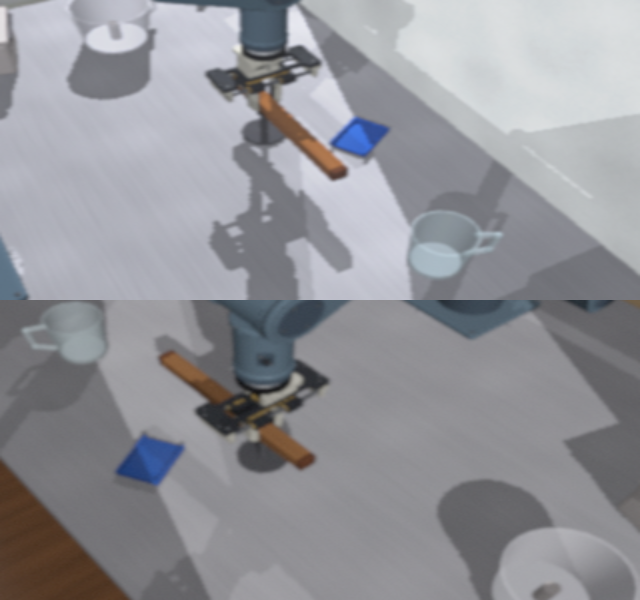

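The case is held level over the post, with both ends free: its ends are at about (265,100) and (340,172) in the top view. The moment is near zero, so I'll lower it now.

```bash
python3 - <<'E'
from h import *
P=np.array([.6205,.123]); f0,m0=feel(40)
z=.08+ZG+.004; bot.line_to([*P,z],max_speed=.03); bot.wait(.2)
while z>.08+ZG-.004:
    z-=.0005; bot.line_to([*P,z],max_speed=.01); bot.wait(.08); f,m=feel(10)
    g=(f-f0)[2]; print(round(z,4),g.round(2),(m-m0).round(3))
    if g>4.4: break
f,m=feel(40); print((f-f0).round(2),(m-m0).round(3),bot.read_clock())
p=bot.camera("side"); q=bot.camera("scene")
c=lambda x:x["frame"][:,:,::-1]
cv2.imwrite("pics/g.png",np.vstack([cv2.resize(c(x)[170:270,250:410],(640,300)) for x in(p,q)]))
E
```

```text
0.1015 0.14 [ 0.007 -0.011  0.007]
0.101 0.2 [ 0.004 -0.007 -0.02 ]
0.1005 0.25 [-0.013 -0.006 -0.025]
0.1 0.07 [-0.011  0.009  0.015]
0.0995 0.09 [-0.012 -0.002 -0.002]
0.099 -0.24 [ 0.008 -0.005 -0.007]
0.0985 -0.04 [-0.002 -0.019 -0.002]
0.098 -0.24 [ 0.006  0.004 -0.01 ]
0.0975 1.42 [-0.015  0.014  0.011]
0.097 2.36 [-0.009  0.088 -0.006]
0.0965 3.94 [-0.002  0.161 -0.012]
0.096 5.32 [-0.016  0.219 -0.008]
[-0.98  0.08  5.58] [-0.     0.213 -0.006] 36.725
```

```bash
python3 - <<'E'
from h import *
P=np.array([.6205,.123])
def tilt(tag):
    p=bot.camera("side"); W=world(p); Q=W[bot.outline_of("case",p)[0]["mask"]]; Q=Q[~np.isnan(Q[:,0])]
    print(tag,[(a.round(2),np.percentile(Q[(Q[:,1]>a)&(Q[:,1]<a+.05),2],[50,95]).round(4).tolist()) for a in np.arange(-.12,.18,.05) if ((Q[:,1]>a)&(Q[:,1]<a+.05)).sum()>10],bot.read_clock())
    return p
tilt("held")
bot.grip(0,5); bot.wait(.2); print(bot.read_contact_force(),bot.read_wrist_torque())
bot.grip(.036); bot.wait(.3); tilt("loose")
bot.grip(.056); bot.wait(.3); p=tilt("free"); q=bot.camera("scene")
c=lambda x:x["frame"][:,:,::-1]
cv2.imwrite("pics/i.png",np.vstack([cv2.resize(c(x)[120:320,180:500],(640,300)) for x in(p,q)]))
E
```

```text
held [(np.float64(-0.12), [0.1069, 0.1106]), (np.float64(-0.07), [0.1074, 0.1112]), (np.float64(-0.02), [0.1067, 0.1111]), (np.float64(0.03), [0.1072, 0.1101]), (np.float64(0.08), [0.1075, 0.1108])] 36.925
[-0.28913969 -0.3096227   0.30297437] [-0.09541586  0.25126412  0.01671779]
loose [(np.float64(-0.12), [0.1071, 0.1106]), (np.float64(-0.07), [0.1073, 0.1114]), (np.float64(-0.02), [0.107, 0.1111]), (np.float64(0.03), [0.1074, 0.111]), (np.float64(0.08), [0.1075, 0.1107])] 38.1167
free [(np.float64(-0.12), [0.1069, 0.1106]), (np.float64(-0.07), [0.107, 0.1108]), (np.float64(-0.02), [0.1068, 0.111]), (np.float64(0.03), [0.1065, 0.1108]), (np.float64(0.08), [0.1065, 0.1111]), (np.float64(0.13), [0.1064, 0.1108])] 39.0833
```

View pics/i.png

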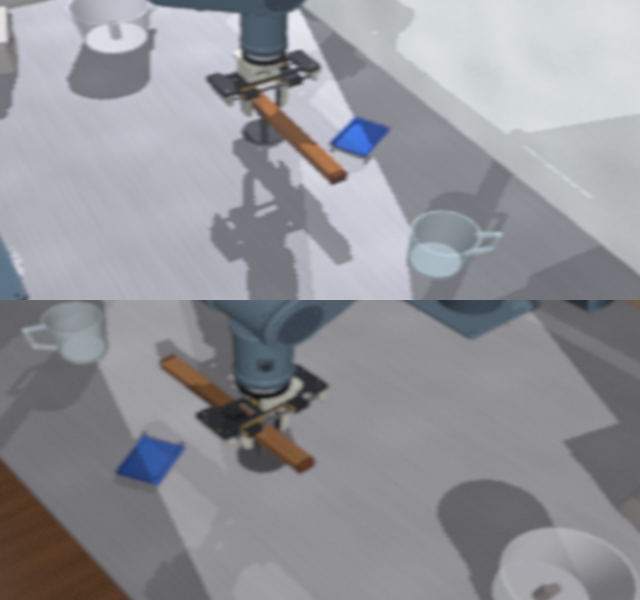

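The jaws are open and the case lies level on the pad. Its ends are at about (258,97) and (340,177) in the side crop. Next I'll retreat straight up.

```bash
python3 - <<'E'
from h import *
P=np.array([.6205,.123])
bot.line_to([*P,.15],max_speed=.05); bot.line_to([*P,.25],max_speed=.15); bot.wait(.8)
p=bot.camera("side"); W=world(p); Q=W[bot.outline_of("case",p)[0]["mask"]]; Q=Q[~np.isnan(Q[:,0])]
print([np.percentile(Q[(Q[:,1]>a)&(Q[:,1]<a+.05),2],[50,95]).round(4).tolist() for a in np.arange(-.12,.2,.05)],bot.read_clock())
cv2.imwrite("pics/j.png",cv2.resize(p["frame"][120:320,180:500,::-1],(640,400)))
E
```

```text
[[0.1067, 0.1118], [0.1065, 0.1107], [0.1065, 0.1104], [0.1064, 0.1107], [0.1068, 0.1103], [0.1062, 0.1103], [0.1062, 0.1109]] 42.0833
```

View pics/j.png

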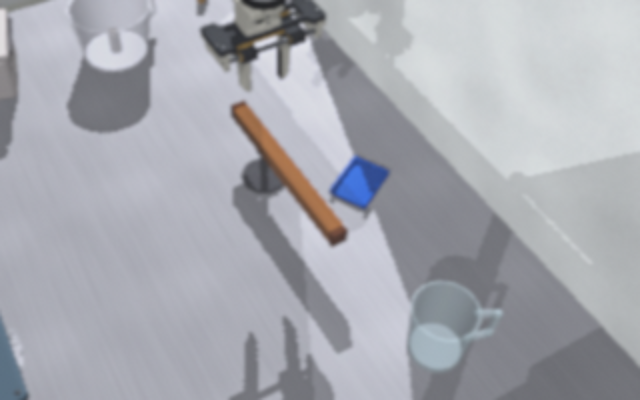

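The case (ends at about (238,108) and (338,235)) rests level on the pad, and the gripper is clear of it.

```bash
python3 -c "
from bench import bot
print(bot.finish_job())"
```

```text
the job is handed in; nothing more can be done
None
```

The case lies level and balanced on the rubber pad alone, about 72 mm off its middle, with the gripper clear and the other things not touched; I handed the job in at about 42 s.

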